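# Swap the battery of the sampling pump

## Robot

A 7-joint arm with a two-finger parallel gripper is mounted at the origin on the work surface. World frame = base frame: x ahead of the robot, y to its left, z up, the work surface at z = 0. Lengths are in m, angles in rad, forces in N, time in s.
With the tool pointing down it reaches from about 0.4 to 0.875 m from the base axis. Payload 19.3 kg.
Tool frame: the origin (TCP) lies at the very end of the fingers, on their centre line; the grasp point (between the pads) lies 19 mm behind it; x points along the fingers, y is the direction in which the jaws open and shut, and the axes are right-handed (so a half turn about x gives the same grasp; the last joint's range is limited). The gripper opens to 85 mm and grips with 20 to 120 N. Pads are 22 mm wide; open, the fingers measure 114 mm over their backs; the gripper's body (76 mm by 85 mm) begins 54 mm behind the grasp point. The pads swing forward as they close: fully open they stand 13 mm farther back than shut.
Start: joints at [1.131, 0.521, -0.036, 1.599, 0.021, 1.021, -0.113], TCP at [0.226, -0.583, 0.231] pointing down, gripper open.
Joint ranges: [-2.91, 2.91], [-0.3, 2.13], [-1.5, 1.42], [0.17, 2.43], [-1.26, 4.41], [0.16, 1.93], [-2.52, 2.52]. Speed limits (rad/s): [1.89, 1.89, 2.39, 2.39, 3.01, 3.01, 3.01].

## Interface

Orientations are given as [roll, pitch, yaw] about the fixed x, y, z axes, in that order (R = Rz(yaw) Ry(pitch) Rx(roll)).
In Python, from workcell import bot, grab_frame, job_done gives the robot as it stands.
- The arm moves only by the shell command python3 -m pendant 'ROWS' [OPENING] [FORCE]. ROWS is JSON, a list of rows, each a list of 4 numbers: the shift along the tool's x, y, z in mm, then the turn about the tool's x in degrees. A call has 1 to 12 rows; each row shifts and turns the commanded pose from where the row before left it, along the tool's axes as they then stand; what a row does not reach is not made up. A row lasts 1/8 s, in which the tool goes at most 62.5 mm and 10.7 degrees, less where a joint would pass 70% of its speed; a pose out of reach is approached as far as the arm can. A call is refused whole if a number of a shift passes 62.5 or a number of a turn 10.7, either way. A call with a gripper value outside its range is refused whole. OPENING is the opening, from -1 (shut) to 1 (fully open), set as the call begins (- or left out, the last holds). The fingers move at their own pace and stop on an object; FORCE is the grip in N (left out, the last holds). Time passes only in rows, so rows that do not move let the fingers close. It gives the time, the measured TCP pose, the force and the opening at its end, in the units of the state.
- bot.observe(): the state, without advancing time (a new reading comes with each control period).
- grab_frame(name): name is "scene" or "top"; returns a dict with "img" (480x640x3 uint8, red, green, blue), "fovy" (degrees; the focal length in pixels is half the picture's height over the tangent of half this angle, whatever the lens; pixels are square), "cx", "cy" (the principal point, pixels), "k1" (the pictures are not rectified: a ray, as slopes to the right and down, at radius r is drawn at 1 + k1 r^2 times it, then the intrinsics apply), "R" (3x3) and "t" (3): a world point X has camera coordinates R X + t. Camera axes: x right, y down, z forward; pixel columns grow to the right and rows downward; lengths in m; the calibration is good to about 2 mm. A picture is of the moment at which its call begins. There is no depth.
- job_done(): hands the job in, once; it reports no verdict.
The state is a dict: "clock": time; "qpos": joint angles; "qd": joint speeds; "joint_efforts": joint torques, N m; "position": TCP position; "tool_rot": TCP orientation; "force": force on the tool from outside, world axes, zero at the start; "moment": the same for the moment, N m; "grip_width": finger opening in m.
Only numpy, scipy, OpenCV 4.12 (cv2) and the standard library are available. Lean on these libraries where they do the work, as an engineer would, in place of code of your own. Each camera call takes 0.05 s, during which the arm holds its last target.

## Task

The gas sampling pump's battery is flat. Squeeze the two side buttons of the pack in the pump together to free it, draw it out and stand it in the empty charger; then take the charged pack from the other charger, push it down into the pump until it is fully home and both its hooks have latched, and switch the pump on by throwing its toggle lever over, away from the side where it leans now. Do not disturb the other things on the bench.

Things in the scene. Friction and masses are not known exactly. Their poses are not given: they have to be found in the camera images.
- flat_pack_mid (a point): flat battery pack, latched in the pump at the start: black, 94 mm tall, head 84 (x) x 44 (y) x 52 mm high on a stem 60 x 35 x 42 mm. Grey ribbed spring buttons, 44 mm long, 26 mm high, on both long sides: 60 mm over both sprung out, 46 mm squeezed. Point: middle of the head between the button centres, 22 mm below the top, 30 mm above the shoulder (underside of the head)
- full_pack_mid (a point): charged battery pack, standing in the other charger at the start, not latched there: it lifts straight out. In all else like the flat pack; same point. Axes of both packs: x along the head, y from button to button, z up. A pack is the same after a half turn about z and fits either way round
- flat_pack: the flat pack as a whole, about 0.36 kg; origin at the middle of the foot of its stem, 72 mm below flat_pack_mid; axes as there. Each button carries a hook beside the stem that catches under the pump's deck: only with both buttons in 5 mm or more can it be drawn straight up
- full_pack: the charged pack as a whole, about 0.36 kg; origin at the middle of the foot of its stem. Held squeezed by its buttons it goes into the pump freely and its hooks spring out under the deck when let go; unsqueezed, the bevelled hooks click in at a push of about 10 N. The foot of the stem is tapered by 6 mm all round
- flat_pack_button_l (a joint): travel of the spring button on the +y side of the flat pack, m: 0 sprung out, 0.007 pushed fully in; about 3 N starts it and 7 N holds it fully in
- flat_pack_button_r (a joint): travel of the spring button on the -y side of the flat pack, m: 0 sprung out, 0.007 pushed fully in; about 3 N starts it and 7 N holds it fully in
- full_pack_button_l (a joint): travel of the spring button on the +y side of the charged pack, m: 0 sprung out, 0.007 pushed fully in; about 3 N starts it and 7 N holds it fully in
- full_pack_button_r (a joint): travel of the spring button on the -y side of the charged pack, m: 0 sprung out, 0.007 pushed fully in; about 3 N starts it and 7 N holds it fully in
- pump_bay (a point): battery bay of the sampling pump, a fixed pale case 200 (x) x 260 mm (y), its grey deck 100 mm above the bench. Point: centre of the bay's mouth on the deck's top, 50 mm to +y of the deck's centre. Mouth 64 (x) x 39 mm (y), 45 mm deep. Axes of the case: x away from the robot, z up. A pack fully home has its shoulder on the deck: mid point 30 mm above this point, its y along this y
- free_charger_bay (a point): the empty one of two like grey desk chargers (120 mm x, 84 mm y, 62 mm tall, sloped nose to the robot, fixed). Point: centre of the bay's mouth on its top surface. Bay 64 (x) x 39 mm (y), 48 mm deep, no latch, relief notches for the hooks. Axes: x away from the robot, z up. A pack fully in stands on its shoulder, mid point 30 mm above this point, its y along this y
- full_charger_bay (a point): the same point of the other charger, the one that holds the charged pack at the start
- switch_tip (a point): centre of the 15 mm ball at the end of the pump's steel toggle lever, 40 mm from its pivot (moves with the lever)
- switch_pivot (a point): pivot of the toggle lever, 8 mm above the pump's deck, 50 mm to -x (towards the robot) and 78 mm to -y of the deck's centre; a pressure gauge 16 mm high and 68 mm across stands on the deck, its centre 98 mm to +x of this point. Axes: those of the case
- switch (a joint): toggle lever, rad: about 0 = off, leaning 0.45 rad to -x of the case (towards the robot); 0.9 = on, leaning 0.45 rad the other way, against a stop; it turns about the case's y axis, stays where it is left and needs about 2 N at the tip
- beaker_mid (a point): glass beaker, 68 mm across, 90 mm tall; the middle of it
- reagent_bottle_mid (a point): brown glass jar, 70 mm across, 150 mm tall; the middle of it
- regulator_mid (a point): brass gas regulator with a black knob and two gauges, about 180 mm over the gauges, 90 mm tall; its middle
- flow_meter_mid (a point): pale box-shaped flow meter, 75 by 130 by 50 mm; its middle
- spanner_mid (a point): steel spanner, 180 mm long, lying; its middle
- screwdriver_mid (a point): screwdriver with black handle, 200 mm long, lying; its middle
Mind the look-alikes: they are no part of the job. Leave any yellow look-alike of the full_pack alone.

How it is judged:
By the outcome, as a careful person would: the job done as asked, in the order asked, and still so for the second after the job is handed in, with the robot touching nothing.
It also fails if it takes over 67 s, if anything falls off the work surface, if the arm or the gripper's body presses on something with over 40 N, if the wrist force passes 120 N, or if a joint passes its speed limit or range.

## Working session

There is one attempt and no reset: what is moved stays moved. The work goes in short steps, Python scripts to look and compute and a shell command to move; the robot and the scene stay as the last step left them, time stands still between calls to the robot, and variables do not carry over. Pictures are saved under pics/ and viewed, and the job is handed in when it is done.

```bash
ls; mkdir -p pics
python3 - <<'E'
from workcell import bot, grab_frame
import cv2,pickle
s=bot.observe(); print({k:s[k] for k in ('clock','position','tool_rot','force','grip_width')})
for n in('scene','top'):
    f=grab_frame(n); cv2.imwrite(f'pics/{n}0.png',f['img'][:,:,::-1]); pickle.dump(f,open(f'{n}0.pkl','wb'))
    print(n,{k:f[k] for k in f if k!='img'})
E
```

```text
pics
{'clock': 0.0, 'position': array([ 0.22572821, -0.58247124,  0.23072454]), 'tool_rot': array([-1.48964123,  1.56968929,  2.02170344]), 'force': array([ 0.20072553, -0.73652115, -0.49103462]), 'grip_width': 0.08582326938934444}
scene {'fovy': 51.88531809107198, 'cx': 318.1187122305204, 'cy': 243.93046825276468, 'k1': -0.09753774836234137, 'R': array([[ 0.68262253,  0.73054172,  0.01831034],
       [ 0.51722277, -0.46529202, -0.71832023],
       [-0.51624324,  0.4998121 , -0.69547163]]), 't': array([-0.2847088 , -0.23272199,  1.40136378])}
top {'fovy': 57.02175726445297, 'cx': 324.5373981338798, 'cy': 238.72147342450518, 'k1': 0.03847349884113889, 'R': array([[ 0.00958365, -0.999903  ,  0.01010664],
       [-0.99583141, -0.01046049, -0.09061115],
       [ 0.09070808, -0.00919612, -0.99583506]]), 't': array([-0.11314728,  0.53012439,  1.05844215])}
```

View pics/scene0.png

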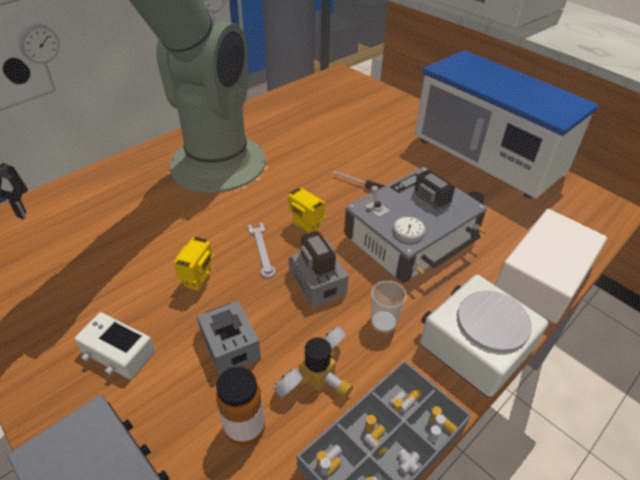

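View pics/top0.png

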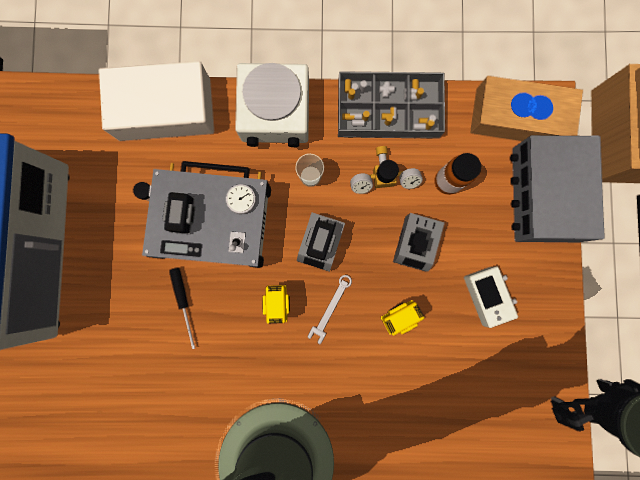

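Candidates for the packs: black pack in the pump, top (179,212); black pack in a charger (320,238); yellow look-alikes (276,304) and (404,316), which are not wanted. The empty charger is at (420,241). I'll check these in a close crop.

Run:
```python
import cv2,numpy as np
a=cv2.imread('pics/top0.png'); b=cv2.imread('pics/scene0.png')
c1=cv2.resize(a[150:280,130:290],(800,600)[:1]+(600,),interpolation=cv2.INTER_CUBIC) if 0 else cv2.resize(a[155:275,135:285],None,fx=5,fy=5,interpolation=cv2.INTER_CUBIC)
cv2.imwrite('pics/c1.png',c1)
cv2.imwrite('pics/c2.png',cv2.resize(a[195:285,285:455],None,fx=4.7,fy=4.7,interpolation=cv2.INTER_CUBIC))
cv2.imwrite('pics/c3.png',cv2.resize(b[160:290,340:500],None,fx=4.5,fy=4.5,interpolation=cv2.INTER_CUBIC))
```

```text
(no output)
```

View pics/c1.png

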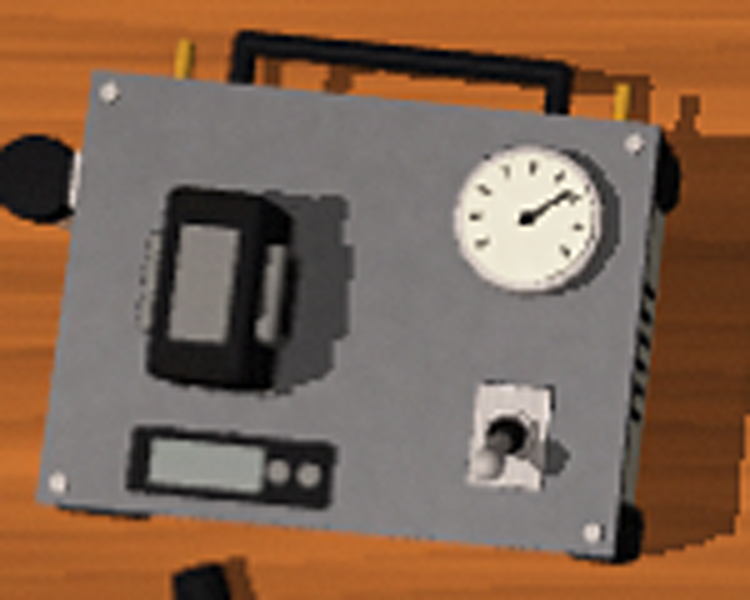

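View pics/c2.png

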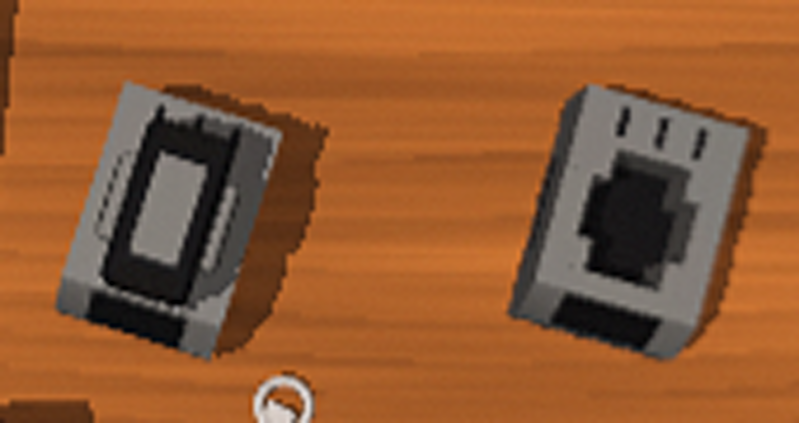

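View pics/c3.png

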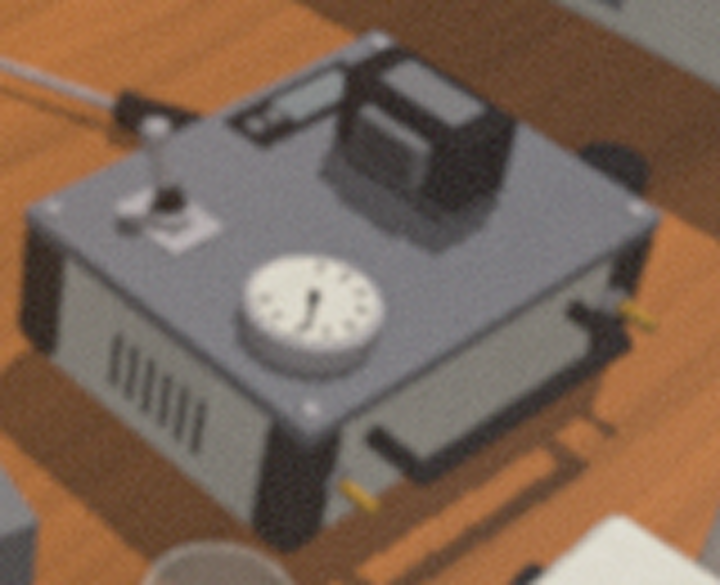

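The crops show the flat pack in the pump (label at crop 206,284), the toggle ball leaning towards the robot (490,462), the charged black pack (label 170,208) and the empty bay (638,222). Now I'll measure them.

```bash
cat > h.py <<'E'
import numpy as np,cv2,pickle
def load(n): return pickle.load(open(n+'.pkl','rb'))
def intr(f):
    F=240/np.tan(np.radians(f['fovy']/2)); return np.array([[F,0,f['cx']],[0,F,f['cy']],[0,0,1]]),np.array([f['k1'],0,0,0,0])
def ray(f,p):
    K,d=intr(f); q=cv2.undistortPoints(np.array([[p]],float),K,d,None,None,None)[0,0] if 0 else cv2.undistortPointsIter(np.array([[p]],float),K,d,None,None,(3,100,1e-12))[0,0]
    return -f['R'].T@f['t'], f['R'].T@np.array([q[0],q[1],1])
def plane(f,p,z):
    o,d=ray(f,p); return o+d*(z-o[2])/d[2]
def tri(f1,p1,f2,p2):
    o1,d1=ray(f1,p1);o2,d2=ray(f2,p2); A=np.c_[d1,-d2]; s=np.linalg.lstsq(A,o2-o1,rcond=None)[0]
    a=o1+s[0]*d1;b=o2+s[1]*d2; return (a+b)/2,np.linalg.norm(a-b)
def proj(f,X):
    K,d=intr(f); return cv2.projectPoints(np.array([X],float),cv2.Rodrigues(f['R'])[0],f['t'],K,d)[0].reshape(-1,2)
E
python3 - <<'E'
from h import *
np.set_printoptions(precision=4,suppress=True)
T=load('top0');S=load('scene0')
c1=lambda u,v:((u+.5)/5-.5+135,(v+.5)/5-.5+155)
c2=lambda u,v:((u+.5)/4.7-.5+285,(v+.5)/4.7-.5+195)
c3=lambda u,v:((u+.5)/4.5-.5+340,(v+.5)/4.5-.5+160)
P=[plane(T,c1(*p),.1) for p in((95,72),(662,128),(613,557),(38,500))]
print('deck',*P,'c',np.mean(P,0)); print([np.linalg.norm(P[i]-P[i-1]) for i in range(4)])
ex=P[0]+P[1]-P[2]-P[3]; print('yaw',np.degrees(np.arctan2(ex[1],ex[0])))
ey=P[0]+P[3]-P[1]-P[2]; print('yaw2',np.degrees(np.arctan2(-ey[0],ey[1])))
Q=[plane(S,c3(*p),.1) for p in((657,212),(310,437),(30,208),(380,36))]
print('scene deck',*Q,np.mean(Q,0))
# labels via mask
def label(img,roi,z):
    x0,y0,x1,y1=roi; g=img[y0:y1,x0:x1].astype(int)
    return g
for name,pts,z,c in(('flat',((178,222),(241,228),(229,344),(167,338)),.152,c1),('full',((162,152),(211,163),(182,266),(131,256)),.114,c2)):
    L=[plane(T,c(*p),z) for p in pts]; ex=L[0]+L[1]-L[2]-L[3]
    print(name,np.mean(L,0),'yaw',np.degrees(np.arctan2(ex[1],ex[0])),[np.linalg.norm(L[i]-L[i-1]) for i in range(4)])
for name,pts in (('fullch',((125,82),(283,130))),('free',((588,85),(752,130)))):
    L=[plane(T,c2(*p),.062) for p in pts]; e=L[0]-L[1]; print(name,L,np.linalg.norm(e),np.degrees(np.arctan2(-e[0],e[1])))
L=[plane(T,c2(*p),.062) for p in((537,283),(692,322))];print(L)
print('tip',tri(T,c1(489,463),S,c3(157,128)))
E
```

```text
deck [0.6805 0.2857 0.1   ] [0.6582 0.0266 0.1   ] [0.4608 0.0446 0.1   ] [0.4842 0.3026 0.1   ] c [0.5709 0.1648 0.1   ]
[np.float64(0.19700589833106222), np.float64(0.2599995667372224), np.float64(0.1982203301342606), np.float64(0.2590381756493337)]
yaw -5.059585125564257
yaw2 -5.045234384068856
scene deck [0.6774 0.2828 0.1   ] [0.6599 0.0229 0.1   ] [0.4612 0.0435 0.1   ] [0.4858 0.2972 0.1   ] [0.5711 0.1616 0.1   ]
flat [0.5759 0.2157 0.152 ] yaw -3.3535362363202696 [np.float64(0.05061784468397701), np.float64(0.02710986389653495), np.float64(0.05068401493007146), np.float64(0.02656018900380263)]
full [ 0.5222 -0.0993  0.114 ] yaw -15.511347334639984 [np.float64(0.05209877667578292), np.float64(0.024077295631022816), np.float64(0.051370003663684494), np.float64(0.024800135153593358)]
fullch [array([ 0.5912, -0.0751,  0.062 ]), array([ 0.5676, -0.1553,  0.062 ])] 0.08352941195043448 -16.41219254963264
free [array([ 0.5922, -0.3096,  0.062 ]), array([ 0.5701, -0.3922,  0.062 ])] 0.08546991567668229 -14.995935068820659
[array([ 0.4915, -0.2832,  0.062 ]), array([ 0.4728, -0.3607,  0.062 ])]
tip (array([0.4989, 0.0914, 0.148 ]), np.float64(0.0017433560959955186))
```

Run:
```python
import cv2
a=cv2.imread('pics/top0.png'); b=cv2.imread('pics/scene0.png')
cv2.imwrite('pics/d1.png',cv2.resize(a[205:275,385:455],None,fx=8,fy=8,interpolation=cv2.INTER_CUBIC))
cv2.imwrite('pics/d2.png',cv2.resize(b[295:380,190:270],None,fx=7,fy=7,interpolation=cv2.INTER_CUBIC))
cv2.imwrite('pics/d3.png',cv2.resize(a[205:275,290:360],None,fx=8,fy=8,interpolation=cv2.INTER_CUBIC))
```

```text
(no output)
```

View pics/d1.png

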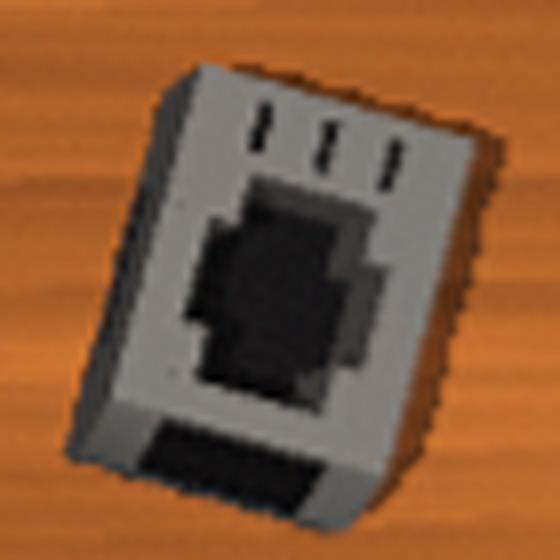

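View pics/d2.png

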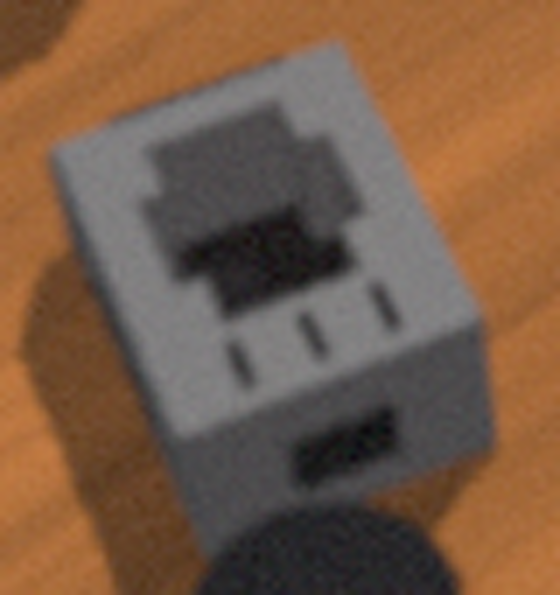

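View pics/d3.png

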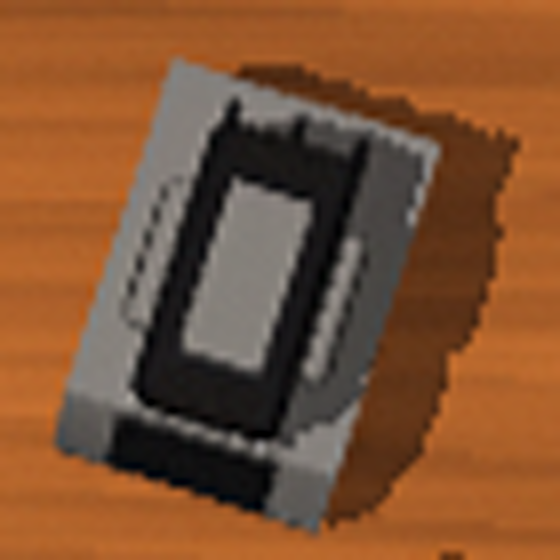

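```bash
python3 - <<'E'
from h import *
np.set_printoptions(precision=4,suppress=True)
T=load('top0');S=load('scene0')
def crop(s,x,y): return lambda p:((p[0]+.5)/s-.5+x,(p[1]+.5)/s-.5+y)
d1=crop(8,385,205);d2=crop(7,190,295);d3=crop(8,290,205);c3=crop(4.5,340,160)
def quad(n,f,c,pts,z):
    L=[plane(f,c(p),z) for p in pts]; ex=L[0]+L[1]-L[2]-L[3]; ey=L[0]+L[3]-L[1]-L[2]
    print(n,np.mean(L,0),'yaw x,y',np.degrees(np.arctan2(ex[1],ex[0])),np.degrees(np.arctan2(-ey[0],ey[1])),[round(1e3*np.linalg.norm(L[i]-L[i-1]),1) for i in range(4)])
quad('free mouth top',T,d1,((253,178),(378,208),(322,413),(195,380)),.062)
quad('free top top',T,d1,((205,65),(477,140),(385,470),(115,402)),.062)
# scene: +x is down-right; order: (+x,+y),(+x,-y),(-x,-y),(-x,+y)
quad('free mouth scene',S,d2,((352,262),(222,318),(148,152),(278,100)),.062)
quad('free top scene',S,d2,((482,318),(180,438),(50,148),(340,42)),.062)
quad('full label',T,d3,((235,180),(313,200),(262,375),(183,352)),.114)
quad('full ch top',T,d3,((178,60),(440,150),(330,472),(68,398)),.062)
quad('flat label scene',S,c3,((488,100),(458,127),(380,85),(412,57)),.152)
quad('flat label scene',S,c3,((488,103),(455,128),(380,87),(415,58)),.152)
f=lambda a,b:None
E
python3 - <<'E'
import cv2
b=cv2.imread('pics/scene0.png')
cv2.imwrite('pics/d4.png',cv2.resize(b[225:310,280:360],None,fx=7,fy=7,interpolation=cv2.INTER_CUBIC))
cv2.imwrite('pics/d5.png',cv2.resize(b[160:220,360:460],None,fx=8,fy=8,interpolation=cv2.INTER_CUBIC))
E
```

```text
free mouth top [ 0.5239 -0.3344  0.062 ] yaw x,y -16.067754460889567 -13.566477755436386 [np.float64(62.7), np.float64(37.9), np.float64(63.4), np.float64(38.5)]
free top top [ 0.5317 -0.337   0.062 ] yaw x,y -15.67951051321426 -14.343653573756631 [np.float64(104.3), np.float64(83.3), np.float64(102.2), np.float64(81.6)]
free mouth scene [ 0.5222 -0.3383  0.062 ] yaw x,y -16.443629224020103 -13.35472939310923 [np.float64(60.0), np.float64(37.0), np.float64(60.4), np.float64(38.0)]
free top scene [ 0.5312 -0.3405  0.062 ] yaw x,y -15.34307080044806 -15.650835938789266 [np.float64(103.4), np.float64(82.9), np.float64(103.5), np.float64(84.3)]
full label [ 0.5221 -0.0982  0.114 ] yaw x,y -15.873354310252216 -14.77130274107078 [np.float64(50.7), np.float64(22.7), np.float64(51.4), np.float64(23.1)]
full ch top [ 0.5289 -0.0999  0.062 ] yaw x,y -17.768505412197083 -16.862335882103473 [np.float64(105.6), np.float64(82.3), np.float64(101.0), np.float64(80.2)]
flat label scene [0.5745 0.2139 0.152 ] yaw x,y 0.8888590305345979 6.775914263407051 [np.float64(48.1), np.float64(29.9), np.float64(47.4), np.float64(32.0)]
flat label scene [0.5754 0.2127 0.152 ] yaw x,y -0.9238015323626028 4.349521864457971 [np.float64(48.1), np.float64(29.5), np.float64(45.8), np.float64(33.8)]
```

View pics/d4.png

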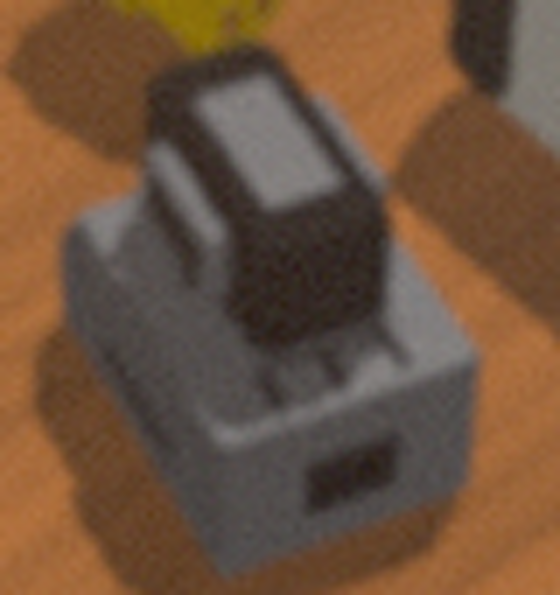

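View pics/d5.png

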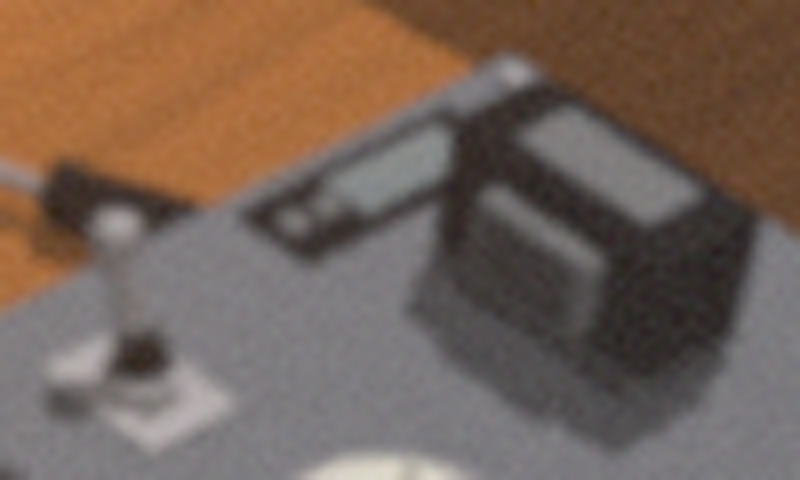

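```bash
cat > st.py <<'E'
import sys,numpy as np
from workcell import bot
from scipy.spatial.transform import Rotation as Ro
np.set_printoptions(precision=4,suppress=True)
# usage: st.py [x y z yaw_of_pack_y-frame]
s=bot.observe(); R=Ro.from_euler('xyz',s['tool_rot']).as_matrix(); p=np.array(s['position'])
print('t',s['clock'],'p',p,'q',np.array(s['qpos']),'F',np.array(s['force']),'w',s['grip_width'])
print('toolx',R[:,0],'y',R[:,1],'yaw of tool y vs world y deg',np.degrees(np.arctan2(-R[0,1],R[1,1])))
if len(sys.argv)>4:
    x,y,z,a=map(float,sys.argv[1:5]); cur=np.degrees(np.arctan2(-R[0,1],R[1,1]))
    d=(a-cur+90)%180-90  # world yaw change
    turn=-d              # tool x down
    dw=np.array([x,y,z])-p
    print('shift before turn (tool mm)',R.T@dw*1e3,'turn about tool x',turn)
    # after turn
    Rn=R@Ro.from_euler('x',turn,degrees=True).as_matrix(); print('shift after turn',Rn.T@dw*1e3, 'ny',Rn[:,1])
E
python3 st.py 0.5755 0.214 0.24 -5.05
python3 - <<'E'
from h import *
T=load('top0');S=load('scene0')
c=lambda p:((p[0]+.5)/7-.5+280,(p[1]+.5)/7-.5+225)
L=[plane(S,c(p),.114) for p in((342,187),(263,210),(193,97),(270,78))]; print(np.mean(L,0))
c=lambda p:((p[0]+.5)/8-.5+360,(p[1]+.5)/8-.5+160)
L=[plane(S,c(p),.152) for p in((703,193),(648,226),(518,136),(570,106))]; print(np.mean(L,0))
E
```

```text
t 0.1 p [ 0.2258 -0.5825  0.2308] q [ 1.1308  0.5219 -0.0364  1.5999  0.0212  1.0211 -0.1128] F [0.6158 0.0488 0.3377] w 0.08540666480489432
toolx [-0.0004  0.0009 -1.    ] y [ 0.3614 -0.9324 -0.001 ] yaw of tool y vs world y deg -158.81098495435253
shift before turn (tool mm) [  -8.6271 -616.2373 -613.9814] turn about tool x 26.239015045647477
shift after turn [  -8.6271 -824.1901 -278.2664] ny [-0.088  -0.9961 -0.0009]
[ 0.52091798 -0.1011852   0.114     ]
[0.57408062 0.21288042 0.152     ]
```

```bash
python3 -m pendant '[[0,-25,-25,0],[0,-40,-40,0],[0,-40,-40,0],[0,-40,-40,0],[0,-40,-40,0],[0,-40,-40,0],[0,-40,-40,0],[0,-40,-40,0],[0,-40,-40,0],[0,-40,-40,0],[0,-40,-40,0],[0,-40,-40,0]]' 1 40; python3 st.py 0.5755 0.214 0.24 -5.05
```

```text
clock: 1.6
position: [0.4918, 0.0205, 0.2313]
tool_rot: [0.589, 1.571, -2.183]
force: [0.3, -0.5, -0.4]
grip_width: 0.0851
t 1.6 p [0.4918 0.0205 0.2313] q [ 0.0954  0.3253 -0.3217  1.9293  0.1288  0.9068 -1.4914] F [ 0.3342 -0.5165 -0.3739] w 0.08514921664320078
toolx [-0.0001 -0.0001 -1.    ] y [ 0.3612 -0.9325  0.0001] yaw of tool y vs world y deg -158.826841122184
shift before turn (tool mm) [  -8.7653 -150.1598 -147.9275] turn about tool x 26.22315887781602
shift after turn [  -8.7653 -200.0699  -66.3519] ny [-0.088  -0.9961  0.0001]
```

```bash
python3 -m pendant '[[0,-40,-40,0],[0,-40,-40,0],[0,-40,-40,0],[0,-30,-28,0],[0,0,0,6],[0,0,0,10],[0,0,0,10.2],[0,0,0,0]]'; python3 st.py 0.5755 0.214 0.107 -5.05
python3 - <<'E'
from workcell import grab_frame
import cv2,pickle
for n in('top','scene'):
    f=grab_frame(n); pickle.dump(f,open(f'{n}1.pkl','wb')); cv2.imwrite(f'pics/{n}1.png',cv2.resize(f['img'][140:290,120:320] if n=='top' else f['img'][110:280,330:510],None,fx=3.5,fy=3.5)[:,:,::-1])
E
```

```text
clock: 2.6
position: [0.575, 0.2123, 0.231]
tool_rot: [0.968, 1.57, -2.26]
force: [-0.4, 0.2, 0.7]
grip_width: 0.0859
t 2.6 p [0.575  0.2123 0.231 ] q [-0.2904  0.51   -0.2329  1.6251  0.1327  1.0226 -2.2214] F [-0.399   0.229   0.7096] w 0.0858935549469874
toolx [-0.0004 -0.0004 -1.    ] y [-0.0863 -0.9963  0.0005] yaw of tool y vs world y deg 175.04674382052357
shift before turn (tool mm) [124.0409  -1.8049  -0.404 ] turn about tool x 0.0967438205235851
shift after turn [124.0409  -1.8056  -0.4009] ny [-0.088  -0.9961  0.0005]
```

View pics/scene1.png

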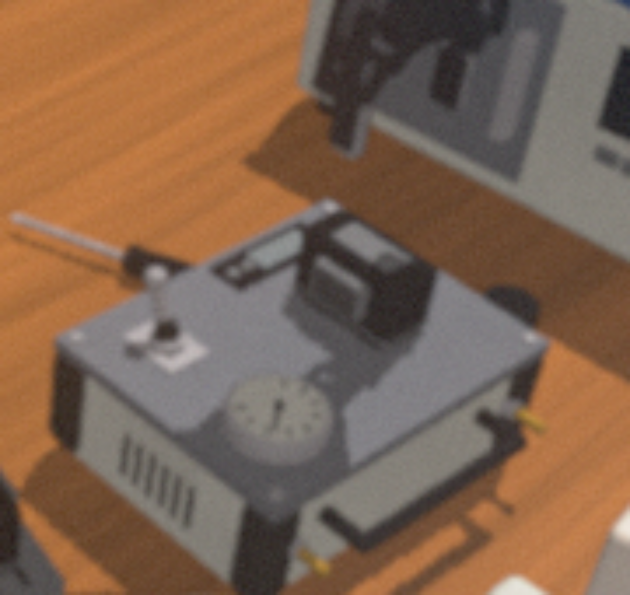

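View pics/top1.png

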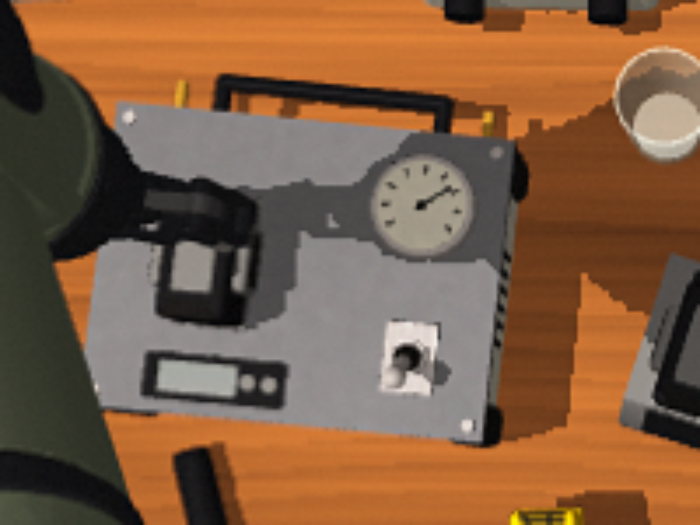

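```bash
python3 -m pendant '[[20,-1.5,-0.4,0],[30,0,0,0],[30,0,0,0],[20,0,0,0],[10,0,0,0],[7,0,0,0],[6,0,0,0],[0,0,0,0]]'; python3 st.py 0.5755 0.214 0.107 -5.05
python3 - <<'E'
from workcell import grab_frame
import cv2,pickle
for n in('scene',):
    f=grab_frame(n); cv2.imwrite(f'pics/{n}2.png',cv2.resize(f['img'][110:280,330:510],None,fx=3.5,fy=3.5)[:,:,::-1])
E
```

```text
clock: 3.7
position: [0.5757, 0.2137, 0.1083]
tool_rot: [1.431, 1.571, -1.798]
force: [-0.3, 0.1, -0.5]
grip_width: 0.0855
t 3.7 p [0.5757 0.2137 0.1083] q [-0.3086  0.6576 -0.2108  1.7214  0.1825  0.7817 -2.2645] F [-0.2857  0.0571 -0.4715] w 0.08549378483630853
toolx [-0. -0. -1.] y [-0.0871 -0.9962  0.    ] yaw of tool y vs world y deg 175.0056954449671
shift before turn (tool mm) [ 1.3182 -0.3111  0.262 ] turn about tool x 0.05569544496711387
shift after turn [ 1.3182 -0.3109  0.2623] ny [-0.088  -0.9961  0.    ]
```

View pics/scene2.png

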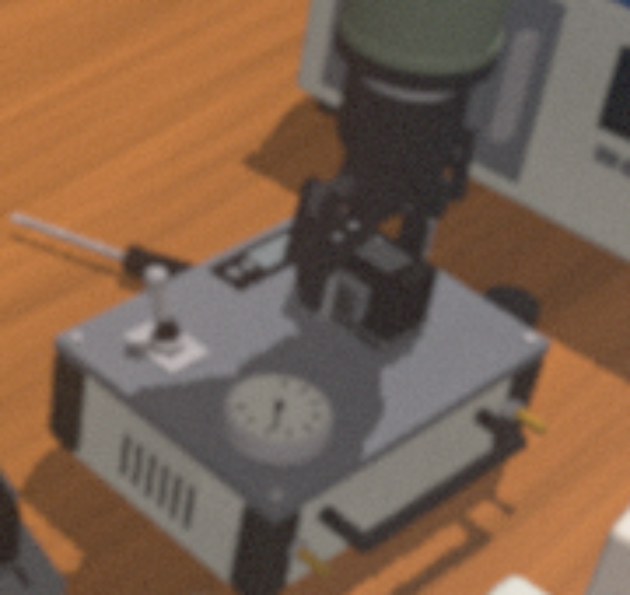

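Fingers straddle the head over the buttons, so I'll close on it.

```bash
python3 -m pendant '[[0,0,0,0],[0,0,0,0],[0,0,0,0],[0,0,0,0],[0,0,0,0],[0,0,0,0]]' -1 50; python3 st.py | head -1
python3 - <<'E'
from workcell import grab_frame
import cv2,pickle
for n in('scene',):
    f=grab_frame(n); cv2.imwrite(f'pics/{n}3.png',cv2.resize(f['img'][110:280,330:510],None,fx=3.5,fy=3.5)[:,:,::-1])
E
```

```text
clock: 4.5
position: [0.5763, 0.2145, 0.1092]
tool_rot: [-2.378, 1.569, 0.676]
force: [-0.0, 2.8, 8.6]
grip_width: 0.0433
t 4.5 p [0.5763 0.2145 0.1092] q [-0.3089  0.6566 -0.2113  1.7205  0.1821  0.7815 -2.2648] F [-0.0141  2.8038  8.5663] w 0.043348041715759116
```

View pics/scene3.png

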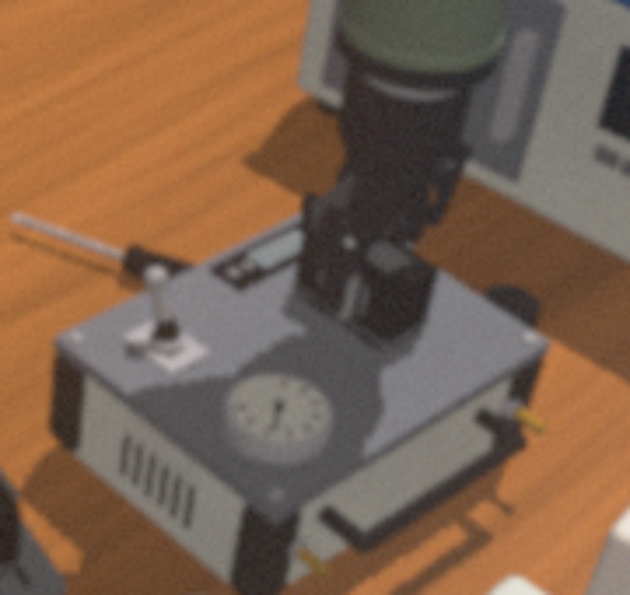

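```bash
python3 -m pendant '[[-4,0,0,0],[-4,0,0,0],[-6,0,0,0],[-8,0,0,0],[0,0,0,0]]'; python3 st.py | head -1
```

```text
clock: 5.18
position: [0.5761, 0.2138, 0.1311]
tool_rot: [-2.633, 1.57, 0.421]
force: [-0.8, -0.4, -4.1]
grip_width: 0.0432
t 5.175 p [0.5761 0.2138 0.1311] q [-0.3044  0.6272 -0.2166  1.7081  0.1728  0.8238 -2.257 ] F [-0.7653 -0.3632 -4.1076] w 0.043232844420247135
```

```bash
python3 -m pendant '[[-20,0,0,0],[-30,0,0,0],[-30,0,0,0],[-24,0,0,0],[0,0,0,0]]'; python3 st.py 0.523 -0.336 0.235 -15.2
python3 - <<'E'
from workcell import grab_frame
import cv2,pickle
for n in('scene',):
    f=grab_frame(n); cv2.imwrite(f'pics/{n}4.png',cv2.resize(f['img'][110:280,330:510],None,fx=3.5,fy=3.5)[:,:,::-1])
E
```

```text
clock: 5.8
position: [0.5763, 0.2139, 0.2356]
tool_rot: [-2.664, 1.568, 0.39]
force: [0.3, -0.8, -4.7]
grip_width: 0.0436
t 5.8 p [0.5763 0.2139 0.2356] q [-0.2908  0.5069 -0.2347  1.6179  0.1324  1.0297 -2.2235] F [ 0.3195 -0.8462 -4.7158] w 0.04362053933711298
toolx [ 0.0025  0.001  -1.    ] y [-0.0875 -0.9962 -0.0012] yaw of tool y vs world y deg 174.9796003834672
shift before turn (tool mm) [ -0.135  552.4957   5.0038] turn about tool x 10.179600383467175
shift after turn [ -0.135  544.683  -92.7199] ny [-0.2622 -0.965  -0.0016]
```

View pics/scene4.png

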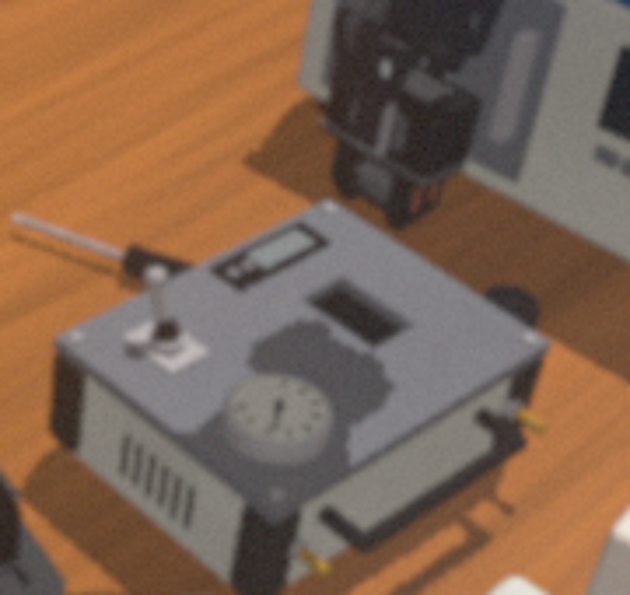

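```bash
python3 -m pendant '[[0,25,0,0],[0,45,0,0],[0,50,0,0],[0,50,0,0],[0,50,0,0],[0,50,0,0],[0,50,1,0],[0,50,1,0],[0,50,1,0],[0,50,1,0],[0,50,1,5],[0,30,0,5.2]]'; python3 st.py 0.523 -0.336 0.235 -15.2
```

```text
clock: 7.35
position: [0.5181, -0.3365, 0.2329]
tool_rot: [0.244, 1.569, 3.114]
force: [0.2, 0.1, -3.8]
grip_width: 0.0435
t 7.35 p [ 0.5181 -0.3365  0.2329] q [ 0.5286  0.5095 -0.0716  1.615   0.042   1.0205 -1.3987] F [ 0.2062  0.1428 -3.7916] w 0.043507106279056386
toolx [-0.0021  0.0001 -1.    ] y [-0.2685 -0.9633  0.0005] yaw of tool y vs world y deg 164.4256213860152
shift before turn (tool mm) [-2.1467 -1.7773 -4.6323] turn about tool x -0.37437861398481687
shift after turn [-2.1467 -1.747  -4.6438] ny [-0.2622 -0.965   0.0005]
```

```bash
python3 -m pendant '[[0,0,0,0]]' >/dev/null; python3 st.py 0.523 -0.336 0.235 -15.2
python3 - <<'E'
from workcell import grab_frame
import cv2,pickle
for n in('top','scene',):
    f=grab_frame(n); cv2.imwrite(f'pics/{n}5.png',cv2.resize(f['img'][200:400,130:350] if n=='scene' else f['img'][150:330,300:500],None,fx=3,fy=3)[:,:,::-1])
E
```

```text
t 7.475 p [ 0.5183 -0.3358  0.2331] q [ 0.5275  0.509  -0.0718  1.6153  0.0422  1.0205 -1.3991] F [ 0.1574 -0.0952 -4.5194] w 0.043190876850273986
toolx [-0.0019 -0.0001 -1.    ] y [-0.2677 -0.9635  0.0007] yaw of tool y vs world y deg 164.47244028219143
shift before turn (tool mm) [-1.9317 -1.1017 -4.5387] turn about tool x -0.3275597178085832
shift after turn [-1.9317 -1.0757 -4.5449] ny [-0.2622 -0.965   0.0006]
```

View pics/scene5.png

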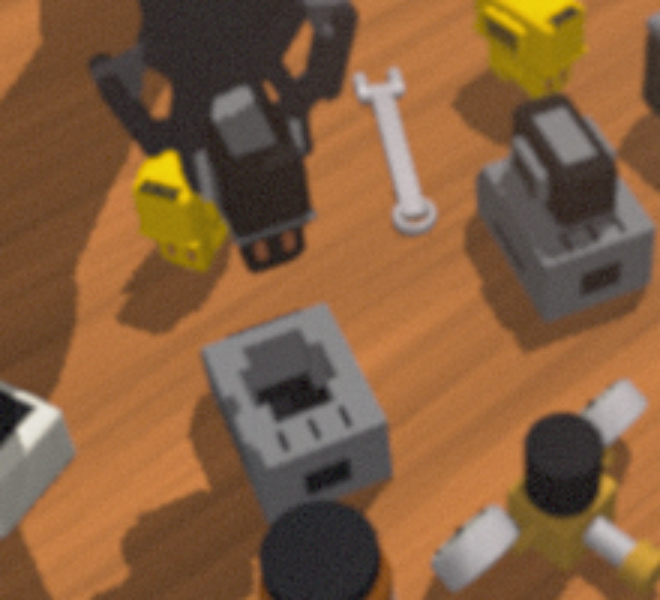

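View pics/top5.png

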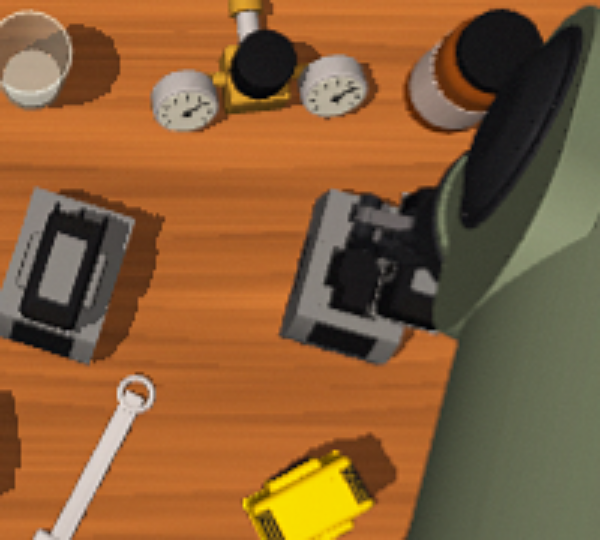

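```bash
python3 -m pendant '[[15,-1,-4.5,0],[30,0,0,0],[30,0,0,0],[20,0,0,0],[10,0,0,0],[0,0,0,0]]'; python3 st.py 0.523 -0.336 0.069 -15.2
python3 - <<'E'
from workcell import grab_frame
import cv2,pickle
for n in('top','scene',):
    f=grab_frame(n); cv2.imwrite(f'pics/{n}6.png',cv2.resize(f['img'][260:390,150:300] if n=='scene' else f['img'][180:290,360:480],None,fx=4.5,fy=4.5)[:,:,::-1])
E
```

```text
clock: 8.32
position: [0.5247, -0.333, 0.1286]
tool_rot: [-0.429, 1.57, 2.448]
force: [0.1, 0.4, -4.7]
grip_width: 0.0434
t 8.325 p [ 0.5247 -0.333   0.1286] q [ 0.5196  0.6352 -0.073   1.6937  0.0591  0.8159 -1.4153] F [ 0.089   0.3705 -4.7266] w 0.043448190773977186
toolx [-0.0009  0.0007 -1.    ] y [-0.2617 -0.9652 -0.0005] yaw of tool y vs world y deg 164.83157490331462
shift before turn (tool mm) [59.6269  3.3654  0.7718] turn about tool x 0.03157490331460622
shift after turn [59.6269  3.3658  0.7699] ny [-0.2622 -0.965  -0.0005]
```

View pics/scene6.png

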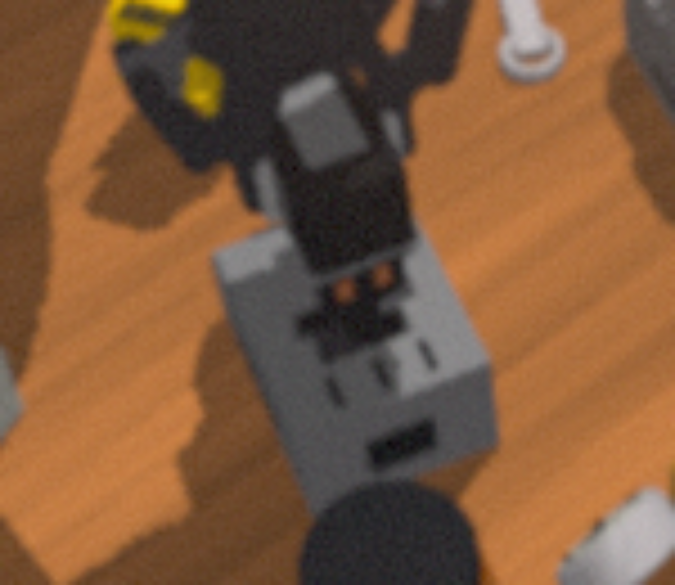

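```bash
python3 -m pendant '[[5,3,0.8,0],[8,0,0,0],[6,0,0,0],[6,0,0,0],[0,0,0,0]]'; python3 st.py 0.523 -0.336 0.069 -15.2
```

```text
clock: 9.05
position: [0.5229, -0.3362, 0.1037]
tool_rot: [-0.272, 1.57, 2.604]
force: [1.1, -0.4, -3.3]
grip_width: 0.0437
t 9.05 p [ 0.5229 -0.3362  0.1037] q [ 0.5242  0.6687 -0.0714  1.7074  0.0635  0.7686 -1.4139] F [ 1.1267 -0.4014 -3.3441] w 0.043694904522665064
toolx [-0.0008  0.0005 -1.    ] y [-0.2624 -0.965  -0.0003] yaw of tool y vs world y deg 164.78857746384494
shift before turn (tool mm) [34.678  -0.1781 -0.1225] turn about tool x -0.01142253615506661
shift after turn [34.678  -0.178  -0.1225] ny [-0.2622 -0.965  -0.0003]
```

```bash
python3 -m pendant '[[5,0,0,0],[6,0,0,0],[6,0,0,0],[5,0,0,0],[0,0,0,0]]'; python3 st.py 0.523 -0.336 0.0712 -15.2
```

```text
clock: 9.68
position: [0.5229, -0.3362, 0.0818]
tool_rot: [-0.315, 1.57, 2.561]
force: [0.5, -0.9, -3.9]
grip_width: 0.0437
t 9.675 p [ 0.5229 -0.3362  0.0818] q [ 0.5231  0.6993 -0.0699  1.7175  0.0675  0.7278 -1.4171] F [ 0.4511 -0.9464 -3.8574] w 0.043697294470329835
toolx [-0.0006  0.0004 -1.    ] y [-0.2624 -0.965  -0.0002] yaw of tool y vs world y deg 164.7890186141814
shift before turn (tool mm) [10.6196 -0.1895 -0.0076] turn about tool x -0.010981385818610079
shift after turn [10.6196 -0.1895 -0.0077] ny [-0.2622 -0.965  -0.0002]
```

```bash
python3 -m pendant '[[4,0,0,0],[3,0,0,0],[2,0,0,0],[2,0,0,0],[0,0,0,0]]'; python3 st.py 0.523 -0.336 0.0712 -15.2
```

```text
clock: 10.3
position: [0.5232, -0.3364, 0.0713]
tool_rot: [3.075, 1.571, -0.332]
force: [0.3, -0.3, -4.5]
grip_width: 0.0438
t 10.3 p [ 0.5232 -0.3364  0.0713] q [ 0.5225  0.7144 -0.069   1.7215  0.0695  0.7079 -1.4188] F [ 0.3105 -0.2993 -4.5436] w 0.043791991580485516
toolx [ 0.0002 -0.0001 -1.    ] y [-0.2624 -0.9649  0.    ] yaw of tool y vs world y deg 164.78475431644173
shift before turn (tool mm) [ 0.1384 -0.3171  0.2643] turn about tool x -0.015245683558276824
shift after turn [ 0.1384 -0.3172  0.2642] ny [-0.2622 -0.965   0.    ]
```

Still carrying the full weight, so it isn't seated yet. I'll go down gently until the force turns.

```bash
python3 -m pendant '[[1,0,0,0],[1,0,0,0],[0,0,0,0]]'; python3 st.py | head -1;  python3 -m pendant '[[1,0,0,0],[1,0,0,0],[0,0,0,0]]'; python3 st.py | head -1
```

```text
clock: 10.68
position: [0.5232, -0.3364, 0.0712]
tool_rot: [2.804, 1.57, -0.603]
force: [-10.3, 7.3, 29.6]
grip_width: 0.0434
t 10.675 p [ 0.5232 -0.3364  0.0712] q [ 0.5224  0.7146 -0.0688  1.7219  0.0696  0.7069 -1.419 ] F [-10.2784   7.2528  29.5722] w 0.043401570281983715
clock: 11.05
position: [0.5233, -0.3364, 0.071]
tool_rot: [2.799, 1.569, -0.609]
force: [-21.3, 13.7, 63.3]
grip_width: 0.0437
t 11.05 p [ 0.5233 -0.3364  0.071 ] q [ 0.5223  0.7146 -0.0687  1.7222  0.0697  0.7058 -1.4192] F [-21.282   13.7125  63.2847] w 0.04370197762769213
```

```bash
python3 -m pendant '[[-2,0,0,0],[-2,0,0,0],[0,0,0,0]]'; python3 -m pendant '[[0,0,0,0],[0,0,0,0],[0,0,0,0],[0,0,0,0],[0,0,0,0]]' 1; python3 st.py|head -1
python3 -m pendant '[[-20,0,0,0],[-40,0,0,0],[-50,0,0,0],[-30,0,0,0],[0,0,0,0]]'; python3 st.py 0.5215 -0.0998 0.212 -15.4
python3 - <<'E'
from workcell import grab_frame
import cv2,pickle
for n in('top','scene',):
    f=grab_frame(n); pickle.dump(f,open(f'{n}7.pkl','wb')); cv2.imwrite(f'pics/{n}7.png',cv2.resize(f['img'][230:390,150:350] if n=='scene' else f['img'][180:290,360:480],None,fx=4,fy=4)[:,:,::-1])
E
```

```text
clock: 11.42
position: [0.5232, -0.3363, 0.0712]
tool_rot: [-2.718, 1.571, 0.158]
force: [-1.1, 1.5, 2.3]
grip_width: 0.0434
clock: 12.05
position: [0.5232, -0.3364, 0.0714]
tool_rot: [2.867, 1.571, -0.54]
force: [0.5, 0.4, -0.2]
grip_width: 0.0853
t 12.05 p [ 0.5232 -0.3364  0.0714] q [ 0.5225  0.7144 -0.069   1.7214  0.0695  0.708  -1.4188] F [ 0.4726  0.3871 -0.2276] w 0.08528569134314261
clock: 12.68
position: [0.5241, -0.337, 0.2151]
tool_rot: [2.905, 1.566, -0.503]
force: [-0.0, -0.1, -0.1]
grip_width: 0.0856
t 12.675 p [ 0.5241 -0.337   0.2151] q [ 0.5269  0.5325 -0.0746  1.6248  0.0458  0.9809 -1.3992] F [-0.0218 -0.1405 -0.0714] w 0.08556527542374881
toolx [ 0.0045 -0.0025 -1.    ] y [-0.2626 -0.9649  0.0012] yaw of tool y vs world y deg 164.777736437479
shift before turn (tool mm) [   2.5386 -228.1612   64.8025] turn about tool x 0.17773643747901247
shift after turn [   2.5386 -227.9591   65.5099] ny [-0.2656 -0.9641  0.0012]
```

View pics/scene7.png

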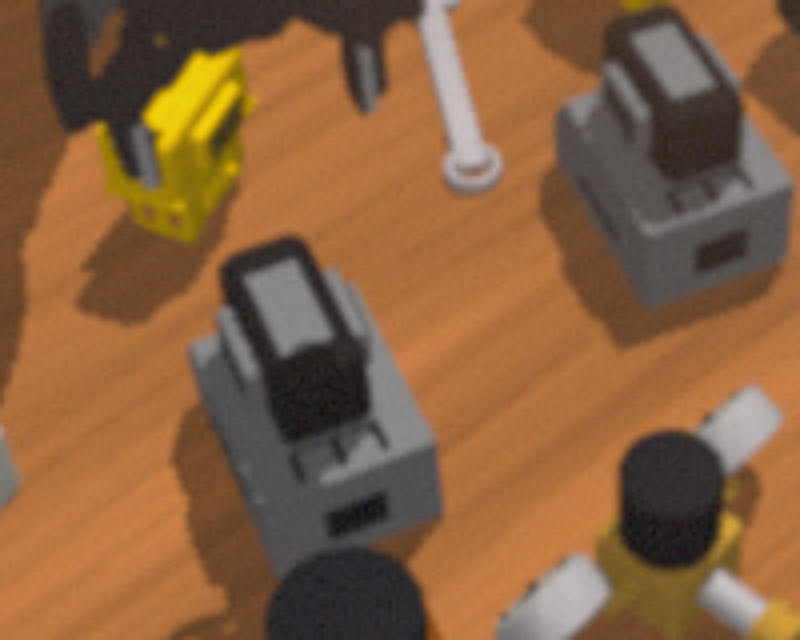

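Flat pack stands fully in its charger, at the same height as the other. On to the charged pack.

```bash
python3 -m pendant '[[0,-25,10,0],[0,-45,15,0],[0,-50,15,0],[0,-50,15,0],[0,-40,10,0],[0,-18,0,0],[0,0,0,0]]'; python3 st.py 0.5215 -0.0998 0.071 -15.4
```

```text
clock: 13.65
position: [0.5204, -0.0986, 0.2109]
tool_rot: [-0.007, 1.57, 2.871]
force: [-0.3, 0.0, 0.5]
grip_width: 0.0855
t 13.65 p [ 0.5204 -0.0986  0.2109] q [ 0.1739  0.3978 -0.129   1.8678  0.0645  0.8808 -1.821 ] F [-0.3401  0.0415  0.4665] w 0.0855087444759866
toolx [-0.0007  0.0002 -1.    ] y [-0.2609 -0.9654 -0.    ] yaw of tool y vs world y deg 164.87935087179068
shift before turn (tool mm) [139.8998   0.9056  -1.5244] turn about tool x 0.2793508717906832
shift after turn [139.8998   0.8982  -1.5288] ny [-0.2656 -0.9641 -0.    ]
```

```bash
python3 -m pendant '[[20,1,-1.5,0.2],[35,0,0,0],[35,0,0,0],[25,0,0,0],[14,0,0,0],[7,0,0,0],[3,0,0,0],[0,0,0,0]]'; python3 st.py 0.5215 -0.0998 0.071 -15.4
python3 - <<'E'
from workcell import grab_frame
import cv2,pickle
f=grab_frame('scene'); cv2.imwrite('pics/scene8.png',cv2.resize(f['img'][190:320,250:400],None,fx=4.5,fy=4.5)[:,:,::-1])
E
```

```text
clock: 14.65
position: [0.5217, -0.1008, 0.0727]
tool_rot: [-3.064, 1.57, -0.192]
force: [-0.6, -0.9, -0.2]
grip_width: 0.0856
t 14.65 p [ 0.5217 -0.1008  0.0727] q [ 0.1574  0.6064 -0.1062  1.9642  0.1113  0.5758 -1.8633] F [-0.5545 -0.8591 -0.2224] w 0.08564060828274281
toolx [ 0.0006 -0.0001 -1.    ] y [-0.2659 -0.964  -0.0001] yaw of tool y vs world y deg 164.57803852839305
shift before turn (tool mm) [ 1.7342 -0.9084  0.4167] turn about tool x -0.02196147160694295
shift after turn [ 1.7342 -0.9086  0.4163] ny [-0.2656 -0.9641 -0.    ]
```

View pics/scene8.png

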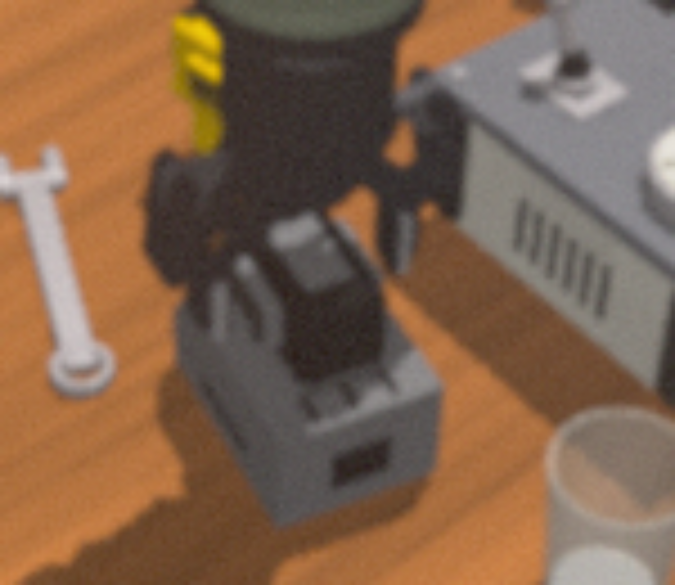

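```bash
python3 -m pendant '[[1.5,-1,0.4,0],[0,0,0,0],[0,0,0,0],[0,0,0,0],[0,0,0,0],[0,0,0,0]]' -1 50; python3 st.py |head -1
python3 -m pendant '[[-5,0,0,0],[-8,0,0,0],[-10,0,0,0],[0,0,0,0]]'; python3 st.py |head -1
```

```text
clock: 15.45
position: [0.5218, -0.0992, 0.0715]
tool_rot: [-2.638, 1.57, 0.235]
force: [-1.8, 2.7, 10.2]
grip_width: 0.0438
t 15.45 p [ 0.5218 -0.0992  0.0715] q [ 0.1547  0.6082 -0.1062  1.9655  0.1114  0.5721 -1.866 ] F [-1.8018  2.6678 10.1796] w 0.043824247289076364
clock: 15.95
position: [0.5218, -0.0997, 0.0947]
tool_rot: [-3.001, 1.569, -0.129]
force: [1.3, -0.6, -3.2]
grip_width: 0.0437
t 15.95 p [ 0.5218 -0.0997  0.0947] q [ 0.1598  0.5689 -0.1117  1.9552  0.1035  0.6213 -1.8586] F [ 1.2712 -0.5952 -3.2084] w 0.04369347789256825
```

```bash
python3 -m pendant '[[-20,0,0,0],[-35,0,0,0],[-40,0,0,0],[-35,0,0,0],[-10,0,0,0],[0,0,0,0]]'; python3 st.py 0.5757 0.214 0.235 -5.0
```

```text
clock: 16.7
position: [0.5212, -0.0996, 0.2334]
tool_rot: [1.108, 1.571, -2.303]
force: [0.6, -0.3, -3.1]
grip_width: 0.0436
t 16.7 p [ 0.5212 -0.0996  0.2334] q [ 0.1774  0.3716 -0.1306  1.8418  0.0589  0.932  -1.8195] F [ 0.5963 -0.2602 -3.1365] w 0.04363497537742249
toolx [-0. -0. -1.] y [-0.2659 -0.964   0.    ] yaw of tool y vs world y deg 164.58005901160948
shift before turn (tool mm) [  -1.6398 -316.7889   30.7901] turn about tool x -10.419940988390522
shift after turn [  -1.6398 -317.1334  -27.0126] ny [-0.0872 -0.9962  0.    ]
```

```bash
python3 -m pendant '[[0,-30,0,0],[0,-45,5,0],[0,-50,5,0],[0,-50,5,0],[0,-50,5,0],[0,-50,5,0],[0,-40,5,0],[0,0,0,-5],[0,0,0,-5.4],[0,0,0,0]]'; python3 st.py 0.5757 0.214 0.235 -5.0
```

```text
clock: 17.95
position: [0.5755, 0.2118, 0.2319]
tool_rot: [0.369, 1.568, -2.86]
force: [0.3, -0.0, -4.2]
grip_width: 0.044
t 17.95 p [0.5755 0.2118 0.2319] q [-0.2847  0.5114 -0.2397  1.621   0.1354  1.0281 -2.2238] F [ 0.3158 -0.0092 -4.2122] w 0.044004530115683047
toolx [-0.0025 -0.0007 -1.    ] y [-0.0877 -0.9961  0.001 ] yaw of tool y vs world y deg 174.96782354999468
shift before turn (tool mm) [-3.1331 -2.161   0.0058] turn about tool x -0.03217645000532343
shift after turn [-3.1331 -2.161   0.0045] ny [-0.0872 -0.9962  0.001 ]
```

```bash
python3 -m pendant '[[15,-2,0,0],[25,0,0,0],[18,0,0,0],[9,0,0,0],[0,0,0,0]]'; python3 st.py 0.5757 0.214 0.109 -5.0
python3 - <<'E'
from workcell import grab_frame
import cv2,pickle
f=grab_frame('scene'); cv2.imwrite('pics/scene9.png',cv2.resize(f['img'][110:260,350:500],None,fx=4,fy=4)[:,:,::-1])
E
```

```text
clock: 18.58
position: [0.5761, 0.214, 0.1663]
tool_rot: [0.431, 1.57, -2.799]
force: [0.1, 0.0, -3.2]
grip_width: 0.0439
t 18.575 p [0.5761 0.214  0.1663] q [-0.2954  0.5847 -0.2297  1.6806  0.1615  0.8958 -2.2482] F [ 0.1025  0.0089 -3.1974] w 0.04386835350946884
toolx [-0.0008 -0.0003 -1.    ] y [-0.0878 -0.9961  0.0004] yaw of tool y vs world y deg 174.96522601446273
shift before turn (tool mm) [57.2637  0.0228  0.3371] turn about tool x -0.034773985537270846
shift after turn [57.2637  0.0226  0.3371] ny [-0.0872 -0.9962  0.0004]
```

View pics/scene9.png

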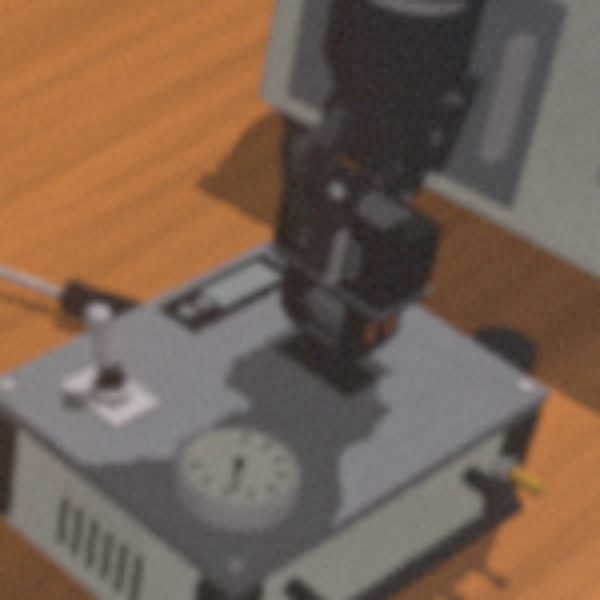

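Aligned above the bay. I'll insert it.

```bash
python3 -m pendant '[[5,0,0.3,0],[6,0,0,0],[6,0,0,0],[5,0,0,0],[0,0,0,0]]'; python3 st.py 0.5757 0.214 0.109 -5.0
```

```text
clock: 19.25
position: [0.5758, 0.214, 0.1443]
tool_rot: [0.453, 1.57, -2.776]
force: [0.5, 0.5, -3.4]
grip_width: 0.0437
t 19.25 p [0.5758 0.214  0.1443] q [-0.2989  0.6112 -0.2251  1.6979  0.1709  0.8524 -2.2558] F [ 0.532   0.5128 -3.3788] w 0.043662257963087155
toolx [-0.0007 -0.0003 -1.    ] y [-0.0874 -0.9962  0.0003] yaw of tool y vs world y deg 174.9865965617132
shift before turn (tool mm) [35.3233  0.0107  0.0465] turn about tool x -0.013403438286786695
shift after turn [35.3233  0.0107  0.0465] ny [-0.0872 -0.9962  0.0003]
```

```bash
python3 -m pendant '[[6,0,0,0],[6,0,0,0],[6,0,0,0],[6,0,0,0],[0,0,0,0]]'; python3 st.py 0.5757 0.214 0.109 -5.0
```

```text
clock: 19.88
position: [0.5757, 0.214, 0.1202]
tool_rot: [0.43, 1.57, -2.799]
force: [-0.0, 0.0, -3.3]
grip_width: 0.0437
t 19.875 p [0.5757 0.214  0.1202] q [-0.3032  0.6425 -0.2192  1.7134  0.1814  0.8064 -2.2644] F [-0.0487  0.017  -3.2735] w 0.04374737361182501
toolx [-0.0008 -0.0003 -1.    ] y [-0.0874 -0.9962  0.0004] yaw of tool y vs world y deg 174.98622207317044
shift before turn (tool mm) [11.2337 -0.0006  0.0178] turn about tool x -0.013777926829561693
shift after turn [11.2337 -0.0006  0.0178] ny [-0.0872 -0.9962  0.0004]
```

```bash
python3 -m pendant '[[4,0,0,0],[3,0,0,0],[2,0,0,0],[1,0,0,0],[0,0,0,0]]'; python3 st.py|head -1;python3 -m pendant '[[1,0,0,0],[1,0,0,0],[0,0,0,0]]'; python3 st.py|head -1
```

```text
clock: 20.5
position: [0.576, 0.2141, 0.1108]
tool_rot: [-0.506, 1.571, 2.548]
force: [-0.1, 0.2, -3.9]
grip_width: 0.0441
t 20.5 p [0.576  0.2141 0.1108] q [-0.3052  0.6551 -0.2166  1.7188  0.1857  0.7877 -2.268 ] F [-0.0884  0.2401 -3.8976] w 0.044069923741575714
clock: 20.88
position: [0.576, 0.2141, 0.1095]
tool_rot: [-2.991, 1.57, 0.063]
force: [-4.8, -1.5, 9.5]
grip_width: 0.0437
t 20.875 p [0.576  0.2141 0.1095] q [-0.3056  0.6567 -0.2161  1.7197  0.1865  0.7849 -2.2688] F [-4.8355 -1.495   9.5333] w 0.04368652993212037
```

```bash
python3 -m pendant '[[1,0,0,0],[0,0,0,0]]'; python3 st.py|head -1; python3 -m pendant '[[-1,0,0,0],[0,0,0,0],[0,0,0,0],[0,0,0,0],[0,0,0,0],[0,0,0,0]]' 1; python3 st.py|head -1;  python3 -m pendant '[[-20,0,0,0],[-40,0,0,0],[-50,0,0,0],[-25,0,0,0],[0,0,0,0]]'
python3 - <<'E'
from workcell import grab_frame
import cv2,pickle
for n in('top','scene'):
    f=grab_frame(n); pickle.dump(f,open(f'{n}10.pkl','wb'));cv2.imwrite(f'pics/{n}10.png',cv2.resize(f['img'][110:260,350:500] if n=='scene' else f['img'][140:290,120:290],None,fx=4,fy=4)[:,:,::-1])
E
```

```text
clock: 21.12
position: [0.5761, 0.2142, 0.1095]
tool_rot: [-2.914, 1.57, 0.139]
force: [-10.5, -2.7, 24.6]
grip_width: 0.0439
t 21.125 p [0.5761 0.2142 0.1095] q [-0.3057  0.6567 -0.2159  1.72    0.1867  0.7842 -2.2694] F [-10.4869  -2.7091  24.5896] w 0.043922115824051776
clock: 21.88
position: [0.576, 0.2141, 0.1088]
tool_rot: [-1.387, 1.571, 1.667]
force: [0.2, -0.3, -1.0]
grip_width: 0.0857
t 21.875 p [0.576  0.2141 0.1088] q [-0.3056  0.6578 -0.216   1.7199  0.1867  0.784  -2.2687] F [ 0.1746 -0.2583 -0.9562] w 0.08570178814949271
clock: 22.5
position: [0.5767, 0.2144, 0.2457]
tool_rot: [-2.666, 1.568, 0.388]
force: [-0.0, -0.3, -0.6]
grip_width: 0.0852
```

View pics/scene10.png

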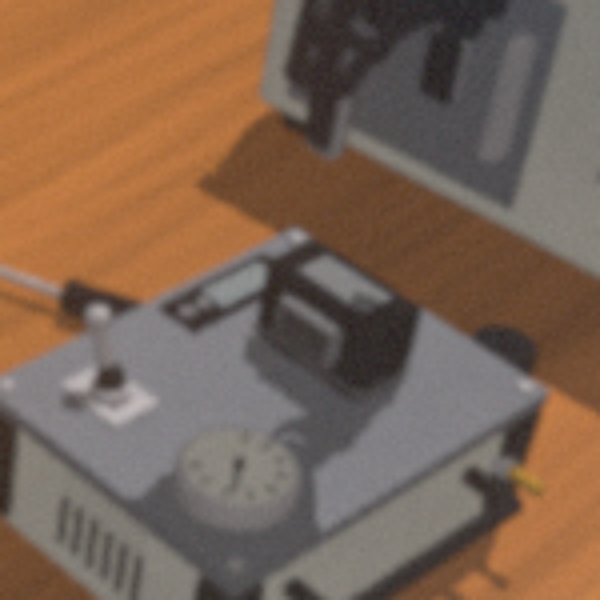

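View pics/top10.png

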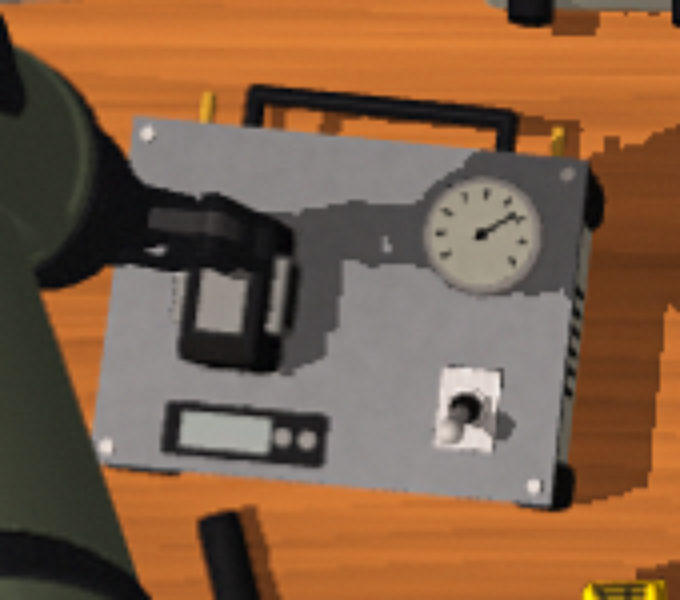

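Pack is home, shoulder on the deck, buttons sprung out as at the start. Now the toggle: pivot worked out near (0.514, 0.090), ball near (0.498, 0.091, 0.146).

```bash
python3 st.py 0.4645 0.0943 0.21 -5.0
```

```text
t 22.6 p [0.5758 0.214  0.2433] q [-0.2864  0.5006 -0.2418  1.6077  0.1329  1.0499 -2.2242] F [-0.107   0.3894 -1.1266] w 0.08518308999398236
toolx [-0.0004 -0.0002 -1.    ] y [-0.0874 -0.9962  0.0003] yaw of tool y vs world y deg 174.98765982586707
shift before turn (tool mm) [ 33.3708 128.9212 100.3694] turn about tool x -0.012340174132930315
shift after turn [ 33.3708 128.8996 100.3971] ny [-0.0872 -0.9962  0.0003]
```

```bash
python3 -m pendant '[[0,25,20,0],[0,40,30,0],[5,40,30,0],[15,24,20,0],[13,0,0,0],[0,0,0,0]]' -1 30; python3 st.py 0.4645 0.0943 0.136 -5.0
python3 - <<'E'
from workcell import grab_frame
from h import *
np.set_printoptions(precision=4,suppress=True)
for n in('top','scene'):
    f=grab_frame(n); pickle.dump(f,open(f'{n}11.pkl','wb'));cv2.imwrite(f'pics/{n}11.png',cv2.resize(f['img'][110:260,340:500] if n=='scene' else f['img'][150:290,120:290],None,fx=4.5,fy=4.5)[:,:,::-1])
E
```

```text
clock: 23.35
position: [0.4648, 0.0946, 0.2097]
tool_rot: [0.176, 1.569, -3.053]
force: [0.6, 0.2, -0.1]
grip_width: 0.0002
t 23.35 p [0.4648 0.0946 0.2097] q [-0.1268  0.3215 -0.2453  1.9972  0.1028  0.8366 -2.0872] F [ 0.5626  0.1816 -0.0738] w 0.00023832210768590608
toolx [-0.002  -0.0002 -1.    ] y [-0.0871 -0.9962  0.0004] yaw of tool y vs world y deg 175.004100452193
shift before turn (tool mm) [73.6675  0.2913  0.1141] turn about tool x 0.004100452193000592
shift after turn [73.6675  0.2913  0.1141] ny [-0.0872 -0.9962  0.0004]
```

View pics/scene11.png

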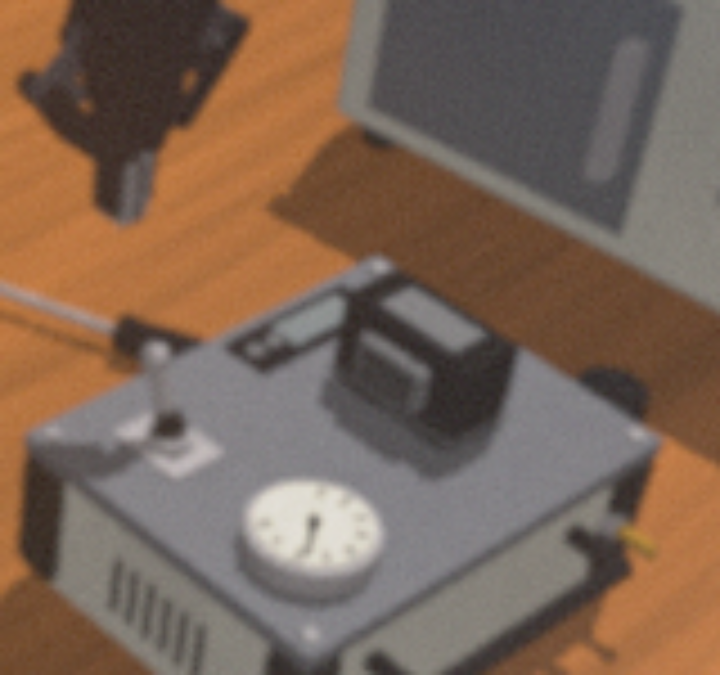

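View pics/top11.png

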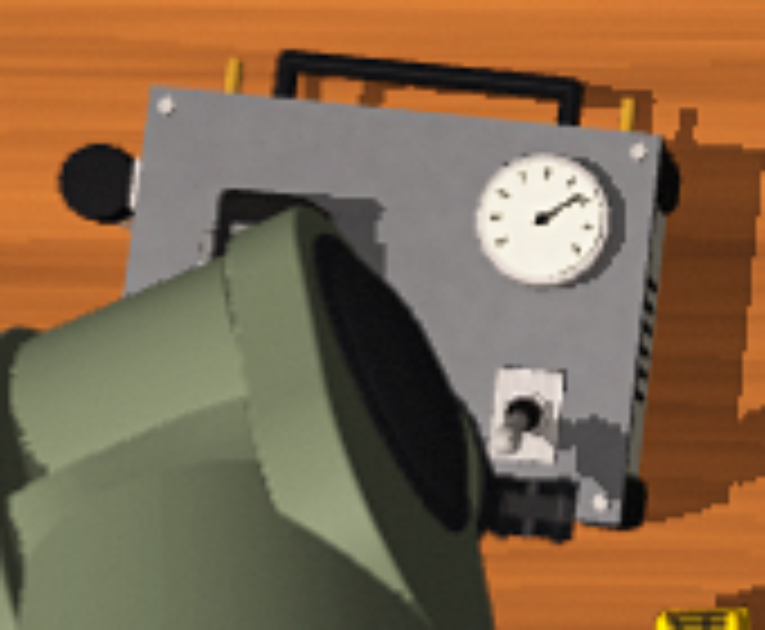

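```bash
python3 -m pendant '[[20,0,0,0],[30,0,0,0],[16,0,0,0],[8,0,0,0],[0,0,-6,0],[0,0,-6,0],[0,0,-6,0],[0,0,-6,0],[0,0,-6,0],[0,0,-6,0],[0,0,-6,0],[0,0,0,0]]'; python3 st.py 0.5133 0.0900 0.136 -5.0
```

```text
clock: 24.95
position: [0.5074, 0.0905, 0.1367]
tool_rot: [-2.885, 1.57, 0.168]
force: [0.4, -0.2, 0.5]
grip_width: 0.0001
t 24.95 p [0.5074 0.0905 0.1367] q [-0.1274  0.4865 -0.2169  1.965   0.1559  0.7055 -2.0975] F [ 0.4024 -0.1832  0.4693] w 9.072892125583043e-05
toolx [ 0.0003  0.0001 -1.    ] y [-0.0877 -0.9961 -0.0001] yaw of tool y vs world y deg 174.969187235497
shift before turn (tool mm) [ 0.7241  0.0274 -5.9289] turn about tool x -0.03081276450299697
shift after turn [ 0.7241  0.0306 -5.9289] ny [-0.0872 -0.9962 -0.0001]
```

```bash
python3 -m pendant '[[0,0,-3,0],[0,0,-2,0],[0,0,-1,0],[0,0,0,0]]'; python3 st.py |head -1
python3 - <<'E'
from workcell import grab_frame
from h import *
for n in('scene',):
    f=grab_frame(n); cv2.imwrite(f'pics/{n}12.png',cv2.resize(f['img'][110:260,340:500] if n=='scene' else f['img'][150:290,120:290],None,fx=4.5,fy=4.5)[:,:,::-1])
E
```

```text
clock: 25.45
position: [0.5129, 0.0901, 0.1368]
tool_rot: [0.197, 1.571, -3.032]
force: [-0.9, -0.1, 0.3]
grip_width: 0.0003
t 25.45 p [0.5129 0.0901 0.1368] q [-0.1249  0.4935 -0.2162  1.9513  0.1561  0.7126 -2.0928] F [-0.9455 -0.0915  0.3448] w 0.0003372165083066274
```

View pics/scene12.png

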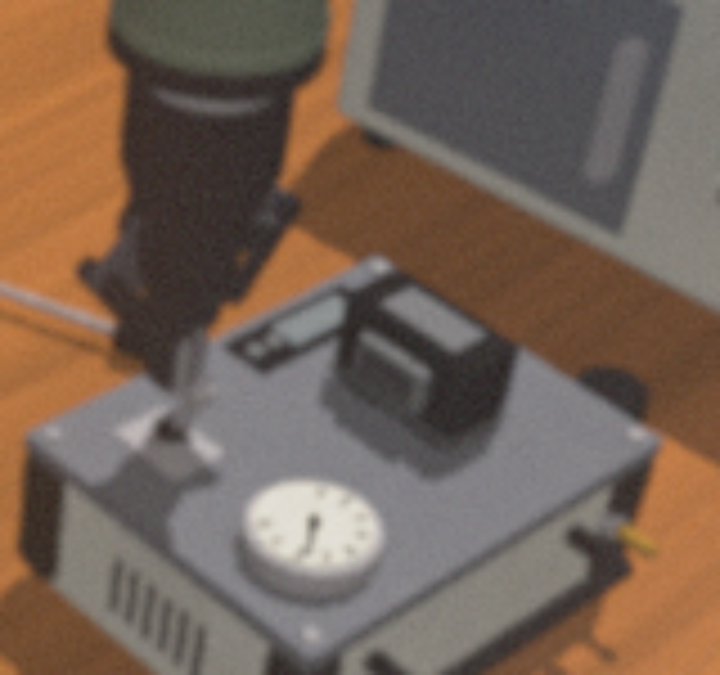

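```bash
for i in 1; do python3 -m pendant '[[0,0,-1,0],[0,0,0,0]]'; python3 -m pendant '[[0,0,-1,0],[0,0,0,0]]';python3 -m pendant '[[0,0,-1,0],[0,0,0,0]]'; done | grep -E "pos|force"
```

```text
position: [0.5136, 0.0901, 0.1367]
force: [-4.4, 0.3, -0.5]
position: [0.5138, 0.09, 0.1366]
force: [-10.4, 0.1, 3.3]
position: [0.514, 0.09, 0.1365]
force: [-15.8, 1.5, 6.8]
```

Stop reached: 16 N with no further travel. I'll back off, rise clear and check.

```bash
python3 -m pendant '[[0,0,6,0],[0,0,15,0],[0,0,20,0],[-25,0,0,0],[-45,0,0,0],[-45,10,40,0],[0,40,40,0],[0,40,0,0],[0,0,0,0],[0,0,0,0]]'; python3 st.py|head -1
python3 - <<'E'
from workcell import grab_frame
from h import *
for n in('scene','top'):
    f=grab_frame(n); pickle.dump(f,open(f'{n}13.pkl','wb')); cv2.imwrite(f'pics/{n}13.png',cv2.resize(f['img'][110:260,340:500] if n=='scene' else f['img'][155:275,135:285],None,fx=4.5 if n=='scene' else 5,fy=4.5 if n=='scene' else 5)[:,:,::-1]); cv2.imwrite(f'pics/{n}13f.png',f['img'][:,:,::-1])
E
```

```text
clock: 27.5
position: [0.3874, 0.0112, 0.2519]
tool_rot: [-2.872, 1.57, 0.182]
force: [0.5, 0.1, -0.1]
grip_width: 0.0002
t 27.5 p [0.3874 0.0112 0.2519] q [ 0.0177  0.1167 -0.2171  2.1407  0.0324  0.8865 -1.8767] F [ 0.4717  0.1357 -0.1086] w 0.00019527650019939314
```

View pics/scene13.png

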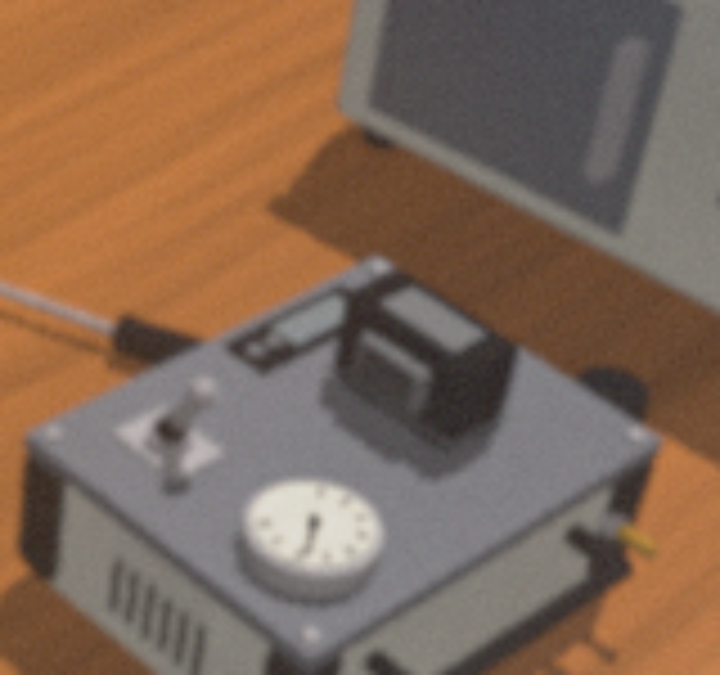

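View pics/top13.png

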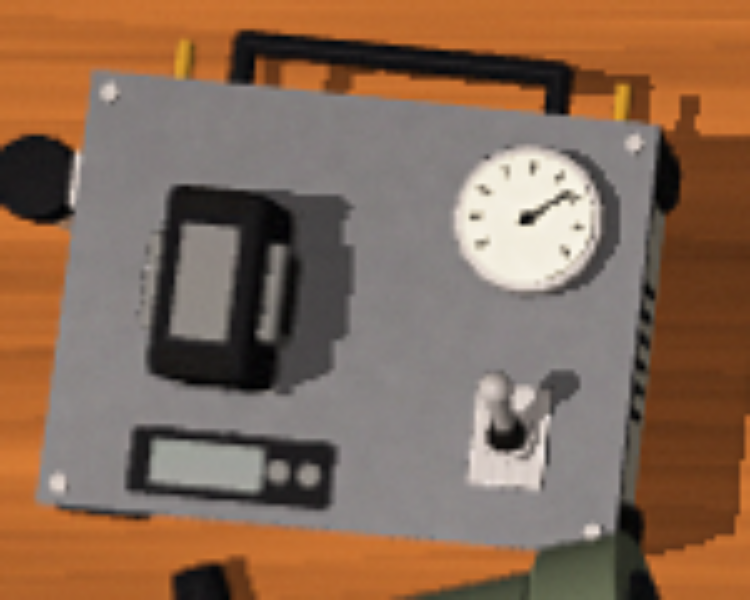

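View pics/scene13f.png

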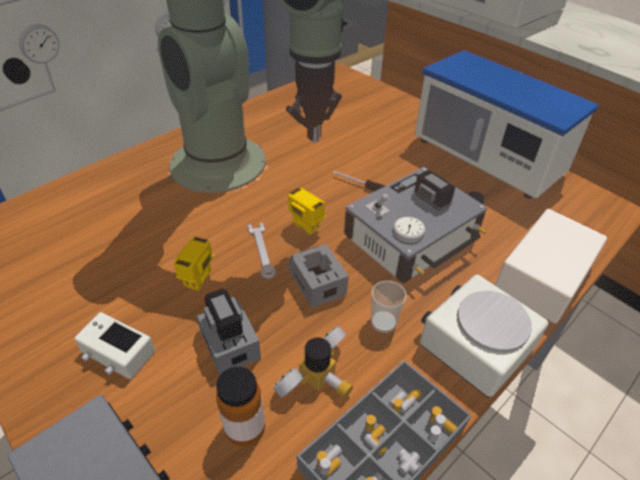

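Lever now leans away from the robot (top crop ball at 493,386, scene crop 203,388), and the pack looks the same as at the start. A numeric check before handing in.

Run:
```python
from h import *
a=load('top0');b=load('top13');c=load('scene0');d=load('scene13')
print(tri(b,((493+.5)/5-.5+135,(386+.5)/5-.5+155),d,((203+.5)/4.5-.5+340,(388+.5)/4.5-.5+110)))
def sh(p,q,r):
    x0,y0,x1,y1=r; g=lambda f:cv2.cvtColor(f['img'],cv2.COLOR_RGB2GRAY)[y0:y1,x0:x1].astype(np.float32)
    return cv2.phaseCorrelate(g(p),g(q),cv2.createHanningWindow((x1-x0,y1-y0),cv2.CV_32F))
print('pack top',sh(a,b,(160,188,206,238)),'scene',sh(c,d,(408,165,462,215)))
D=cv2.absdiff(c['img'],d['img']).max(2); m=cv2.morphologyEx((D>45).astype(np.uint8),cv2.MORPH_OPEN,np.ones((3,3)))
n,_,st,_=cv2.connectedComponentsWithStats(m); print([tuple(map(int,s)) for s in st[1:] if s[4]>30])
D=cv2.absdiff(a['img'],b['img']).max(2); m=cv2.morphologyEx((D>45).astype(np.uint8),cv2.MORPH_OPEN,np.ones((3,3)))
n,_,st,_=cv2.connectedComponentsWithStats(m); print([tuple(map(int,s)) for s in st[1:] if s[4]>20])
```

```text
(array([0.53175554, 0.0901349 , 0.14653026]), np.float64(0.003910824048977219))
pack top ((0.3990032953186322, -0.21589262239725215), 1.0463514848550162) scene ((0.13502076283969444, 0.2557914819914089), 1.1690576118893095)
[(131, 0, 39, 30, 724), (213, 10, 12, 22, 160), (228, 18, 15, 35, 270), (219, 34, 14, 20, 183), (286, 62, 56, 80, 2326), (0, 164, 28, 56, 851), (188, 202, 21, 16, 119), (0, 205, 142, 171, 5786), (93, 220, 195, 111, 6667), (307, 232, 29, 50, 499), (176, 239, 33, 28, 494), (199, 251, 10, 13, 59), (297, 252, 21, 34, 244), (262, 265, 9, 6, 45), (220, 311, 11, 7, 53), (204, 317, 7, 13, 59), (209, 334, 13, 11, 80), (223, 334, 19, 14, 116)]
[(307, 220, 36, 40, 706), (417, 221, 8, 8, 52), (409, 222, 33, 39, 539), (241, 233, 4, 6, 21), (410, 233, 6, 14, 50), (313, 237, 168, 166, 9034), (233, 242, 4, 8, 25), (400, 248, 7, 8, 46), (250, 263, 8, 3, 24), (159, 264, 132, 216, 21083), (582, 267, 19, 33, 401), (385, 327, 255, 130, 11423), (326, 395, 35, 12, 250), (304, 403, 12, 7, 62), (286, 410, 18, 11, 100), (355, 461, 26, 19, 153), (225, 473, 9, 7, 44), (242, 473, 26, 7, 132)]
```

```bash
python3 -c "
from workcell import job_done
print(job_done())"
```

```text
the job is handed in; nothing more can be done
None
```

I did the whole job in the order asked and handed it in at about 27.6 s, with the arm standing clear of everything.

**What I did**
- **Flat pack:** I squeezed both buttons, drew the pack out of the pump and stood it in the empty charger. I pressed it down until it stopped on its shoulder, which took 63 N at the wrist.
- **Charged pack:** I lifted it from the other charger and set it in the pump, held squeezed, until it stopped on the deck with 25 N on the wrist reading. I then let go so the hooks could spring out.
- **Toggle:** I pushed the lever over with shut fingers until it met its stop at 16 N.

**What my last checks showed**
- **Charged pack:** The pack in the pump lies within 0.5 pixel (about 1 mm) of where the flat pack sat at the start, in both views, with its buttons sprung out. I did not test the hooks with a tug or with a further push on top, so latching is judged from the depth reached and the buttons.
- **Toggle:** The ball measured at (0.532, 0.090, 0.147) against an expected on position of (0.532, 0.088, 0.144). The two camera rays missed each other by 3.9 mm there, more than the stated calibration error.
- **Other things on the bench:** Comparing pictures from before and after, I put the changes down to the packs, the lever, the arm and shadows. Two changed areas lay close to the yellow look-alikes and the flow meter. I judged those by eye only, and the objects looked unmoved.

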